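Squaring block out of the packed rack and into the frame corner

TASK

Take the wooden squaring block - the one with the stub grip on its front edge - out of the tightly packed rack: first tip its top forward towards you while its foot is still in the row, then draw it free, leaving the other pieces standing in the row and the things lying about on the bench alone. Holding it, press it into the inside corner of the timber frame, its back edge (opposite the grip) against the short end board and its broad side against the long side board, both at once, to check that the corner is square. Then let go and leave it standing upright on the white board, flush against both frame boards without gaps.

Things in the scene. Friction and masses are not known exactly. Their poses are not given: they have to be found in the camera images.
- rack: fixed plywood rack, 130 mm deep (x), 184 wide (y), side walls 120 high, open to its front (-x) and top. Origin: centre of its underside; x points into it, z up. On its floor, 12 mm up, stand five upright pieces, each 100 x 30 x 140 mm, side by side centred at y = -62, -31, 0, 31, 62 mm, 1 mm apart. A back board 80 mm high stands 5 mm behind them
- rack_lip (a point): middle of the upper inner edge of the rack's front lip, at (-52, 0, 37) mm in the rack's frame. The lip is 9 mm thick, rises 25 mm above the rack's floor, and the fronts of the pieces stand 2 mm behind it: a piece cannot slide straight out, but tips forward over this edge and then comes out along its own tilted length
- rack_bar (a point): middle of the front lower edge of the bar that crosses over the back of the row, at (40, 0, 169) mm in the rack's frame; the bar is 30 mm deep and 10 mm thick, 17 mm above the pieces and over their hindmost 10 mm, so that none can be lifted straight out
- square: the squaring block: plain wooden block 100 mm deep (x), 30 mm thick (y), 140 mm high (z), 0.26 kg give or take, with a wooden stub grip 14 mm thick (y) and 26 mm high standing out 37 mm from its front (-x) edge near the top. Stands in one of the three inner places of the row. Origin at the centre of its underside; x points from the grip to the back edge, z up
- square_grip (a point): centre of the stub grip on the block, at (-68, 0, 118) mm in the block's frame: the grip spans x -87 to -50, y -7 to 7, z 105 to 131 mm; axes as the block's
- square_heel (a point): bottom back corner of the block on its +y broad side, (50, 15, 0) mm in the block's frame
- square_toe (a point): bottom front corner of the block on its +y broad side, (-50, 15, 0) mm in the block's frame
- frame: white laminate board lying fixed on the bench, 240 x 165 mm, 12 mm thick, that carries the two frame boards; they are fixed to it. Origin on its underside, axes as those of point corner; it spans x -125 to 115, y -87 to 77 mm. The block rubs on the boards with a friction of about 0.6
- side_board: the long timber side board of the frame, fixed, 230 mm long along x, 35 mm thick, its inner face looking to -y; its top is 82 mm above the bench, 70 mm above the white board. Its origin and axes are the frame's: it spans x -125 to 105, y 30 to 65 mm
- end_board: the short timber end board of the frame, fixed, 110 mm long along y, 35 mm thick, its inner face looking to -x; same height as the side board. Its origin and axes are the frame's: it spans x 70 to 105, y -80 to 30 mm
- corner (a point): foot of the inside corner, on the upper face of the white board (12 mm above the bench), at (70, 30, 12) mm in the frame's frame: x points into the end board, y into the side board, z up. The free room inside the corner is at -x, -y
- case_a: grey metal bit case with a flush latch, at an end of the row, 100 mm deep (x), 30 mm thick (y), 140 mm high (z); origin at the centre of its underside; z up. It stands loose in the row, about 0.3 kg.
- case_b: wooden sanding block without a grip, in one of the inner places of the row, 100 mm deep (x), 30 mm thick (y), 140 mm high (z); origin at the centre of its underside; z up. It stands loose in the row, about 0.3 kg.
- case_c: grey metal bit case with a flush latch, in one of the inner places of the row, 100 mm deep (x), 30 mm thick (y), 140 mm high (z); origin at the centre of its underside; z up. It stands loose in the row, about 0.3 kg.
- case_d: wooden sanding block without a grip, at an end of the row, 100 mm deep (x), 30 mm thick (y), 140 mm high (z); origin at the centre of its underside; z up. It stands loose in the row, about 0.3 kg.
- hammer: hammer lying on the bench to the left of the work, about 260 mm long, not to be disturbed
- wrench: open wrench lying on the bench on the robot's side of the work, about 170 mm long, not to be disturbed
- jar: glass jar with a lid, 64 mm across, 85 mm high, standing to the right of the work; origin at its underside; not to be disturbed

How it is judged:
On the way, in this order (a step that is already met when the one before it is completed fails the run):
1. the squaring block is tipped forward, top towards the front of the rack, by more than 15 degrees while its foot is still in its place in the row (angle between square's own z axis and vertical above 0.26 rad and z of square in the frame of rack below 0.07 m and x of square in the frame of rack between -0.05 and 0.05 m and y of square in the frame of rack between -0.06 and 0.06 m and x of square_grip in the frame of rack below -0.085 m), for 0.05 s.
2. the squaring block is drawn free of the row (horizontal distance between square and rack above 0.17 m), for 0.1 s.
3. the block, still held, is pressed against both frame boards at once (more than 1 N on each), sitting within 3 mm of both, for 0.25 s (contact force between square and side_board above 1 N and contact force between square and end_board above 1 N and contact force between the fingers and square above 1 N and x of square_heel in the frame of corner between -0.003 and 0.003 m and y of square_heel in the frame of corner between -0.003 and 0.003 m and y of square_toe in the frame of corner between -0.003 and 0.003 m and angle between square's own z axis and vertical below 0.05 rad), for 0.25 s.
At the end, for the whole second after the job is handed in: The block stands released, at rest and upright (3 degrees) on the white board, within 3 mm of both frame boards along its whole length; the other four pieces still stand in the row (under 45 mm, 20 degrees); hammer, wrench and jar moved under 30 mm (x of square_heel in the frame of corner between -0.003 and 0.003 m and y of square_heel in the frame of corner between -0.003 and 0.003 m and y of square_toe in the frame of corner between -0.003 and 0.003 m and angle between square's own z axis and vertical below 0.05 rad and z of square_heel in the frame of corner between -0.004 and 0.004 m and linear speed of square below 0.01 m/s and contact force between the fingers and square below 0.1 N and distance of each of case_a, case_b, case_c, case_d from where it was at the start of the episode below 0.045 m and angle between each of case_a, case_b, case_c, case_d's own z axis and vertical below 0.35 rad and distance of each of hammer, wrench, jar from where it was at the start of the episode below 0.03 m); the robot touches nothing.
It fails at once if hammer, wrench or jar moved more than 30 mm (distance of any of hammer, wrench, jar from where it was at the start of the episode above 0.03 m).
It fails at once if another piece of the row pulled out or knocked over (moved over 60 mm or leaning over 30 degrees) (distance of any of case_a, case_b, case_c, case_d from where it was at the start of the episode above 0.06 m or angle between any of case_a, case_b, case_c, case_d's own z axis and vertical above 0.52 rad).
It also fails if it takes over 69 s, if anything falls off the work surface, if the arm or the gripper's body presses on something with over 40 N, if the wrist force passes 120 N, or if a joint passes its speed limit or range.

ROBOT

A 7-joint arm with a two-finger parallel gripper is mounted at the origin on the work surface. World frame = base frame: x ahead of the robot, y to its left, z up, the work surface at z = 0. Lengths are in m, angles in rad, forces in N, time in s.
With the tool pointing down it reaches from about 0.35 to 0.9 m from the base axis. Payload 7.2 kg.
Tool frame: the origin (TCP) lies midway between the tips of the shut fingers; the grasp point (between the pads) lies 19 mm behind it; z points along the fingers, y is the line along which they close (so a half turn about z gives the same grasp; the last joint's range is limited). The gripper opens to 85 mm and grips with 20 to 120 N. Pads are 22 mm wide; open, the fingers measure 114 mm over their backs; the gripper's body (76 mm by 85 mm) begins 54 mm behind the grasp point. The pads swing forward as they close: fully open they stand 13 mm farther back than shut.
Start: joints at [-1.33, 0.411, -0.013, 1.596, 0.006, 1.134, -0.082], TCP at [0.19, 0.595, 0.231] pointing down, gripper open.
Joint ranges: [-2.95, 2.95], [-0.29, 1.99], [-1.47, 1.44], [0.14, 2.54], [-1.03, 4.17], [0.13, 1.85], [-2.86, 2.86]. Speed limits (rad/s): [2.39, 2.39, 3.01, 3.01, 3.14, 3.14, 3.14].

INTERFACE

Orientations are given as [roll, pitch, yaw] about the fixed x, y, z axes, in that order (R = Rz(yaw) Ry(pitch) Rx(roll)).
In Python, from plant import env, cams, job, read_state gives the robot as it stands (env), with the cameras (cams), the job (job) and the readings as plain functions.
- The arm moves only by the shell command python3 shift.py 'ROWS'. ROWS is a JSON list that holds a single list of rows (three levels of brackets), with 1 to 20 rows, each of 5 numbers: the opening from 0.0 (shut) to 1.0 (fully open), then dx, dy, dz in fractions of the full range, 1 being 100 cm, then a turn about the tool's z in parts of the range, where 1.0 means 180 degrees; each row is the pose to reach, as a shift and turn from the pose commanded when the command began, along the tool's axes at that moment; what a row does not reach only later rows make up. A row lasts 1/10 s, in which the tool goes at most 0.05 m and 0.15 rad, less where a joint would pass 70% of its speed; a pose out of reach is approached as far as the arm can. The fingers move at their own pace and stop on an object; the grip force is fixed at half the most. Time passes only in rows, so rows that do not move let the fingers close. It prints the time, the measured TCP pose, the force, the opening and the grip force at its end. Input that does not fit is refused with a message, and nothing moves.
- read_state(): the state, without advancing time (a new reading comes with each control period).
- cams.capture(name): name is "side" or "top"; returns the picture (420x560x3 uint8, blue, green, red); there is no depth.
- cams.camera_info(name): a dict with "fx", "fy", "cx", "cy" (pixels), "camera_from_world" (4x4, takes a point from world to camera coordinates). Camera axes: x right, y up, looking along -z (the intrinsics and any distortion apply to the point x, -y, -z); pixel columns grow to the right and rows downward; lengths in m; the calibration is good to about 2 mm. A picture is of the moment at which its call begins. camera_info takes no time and is no camera call.
- job.close_job(): hands the job in; it is judged then, once.
The state is a dict: "clock": time; "q": joint angles; "joint_velocities": joint speeds; "joint_torque": joint torques, N m; "tcp_pos": TCP position; "orientation": TCP orientation; "wrist_force": force on the tool from outside, world axes, zero at the start; "wrist_torque": the same for the moment, N m; "finger_gap": opening from 0.0 (shut) to 1.0 (fully open); "gripper_force": force on a finger pad.
Only numpy, scipy, OpenCV 4.12 (cv2) and the standard library are available. Lean on these libraries where they do the work, as an engineer would, in place of code of your own. Each camera call takes 0.05 s, during which the arm holds its last target. There are 200 camera calls.

## Working session

There is one attempt and no reset: what is moved stays moved. The work goes in short steps, Python scripts to look and compute and a shell command to move; the robot and the scene stay as the last step left them, time stands still between calls to the robot, and variables do not carry over. Pictures are saved under pics/ and viewed, at most 10 in all, crops included, and the job is handed in when it is done.

```bash
ls; mkdir -p pics; cat > h.py <<'E'
import numpy as np, cv2
from plant import env, cams, job, read_state
from scipy.spatial.transform import Rotation as R
E
python3 - <<'E'
from h import *
for n in("side","top"):
    cv2.imwrite(f"pics/{n}0.png",cams.capture(n)); i=cams.camera_info(n)
    print(n,{k:(np.round(v,4).tolist() if k=="camera_from_world" else v) for k,v in i.items()})
print(read_state())
E
```

```text
pics
plant.py
shift.py
side {'fx': 533.8013090892913, 'fy': 533.8013090892913, 'cx': 276.4536732080983, 'cy': 201.96069638314674, 'camera_from_world': [[-0.1016, 0.9947, 0.0167, 0.0517], [-0.6843, -0.0821, 0.7245, 0.2724], [0.7221, 0.0622, 0.689, -2.1075], [0.0, 0.0, 0.0, 1.0]]}
top {'fx': 465.9742528531317, 'fy': 465.9742528531317, 'cx': 284.45304595019854, 'cy': 211.7501570825826, 'camera_from_world': [[0.0226, -0.9997, 0.0014, -0.0017], [0.9832, 0.0225, 0.1811, -0.5602], [-0.1811, -0.0027, 0.9835, -1.2072], [0.0, 0.0, 0.0, 1.0]]}
{'clock': 0.1, 'q': array([-1.3302265 ,  0.41182706, -0.01274248,  1.59696563,  0.00558707,
        1.13428501, -0.08220133]), 'joint_velocities': array([ 1.64608618e-03, -1.66312694e-03,  1.48344210e-04, -9.75729335e-04,
       -8.21102709e-05, -2.59324859e-03, -7.58604031e-04]), 'joint_torque': array([ 2.80483342e-03, -6.01822042e+01,  6.84258174e-01, -3.00094628e+01,
        1.40201589e-02,  6.29534188e-03, -2.56559974e-05]), 'tcp_pos': array([0.18980879, 0.5950132 , 0.23053037]), 'orientation': array([-3.14014503e+00,  7.83760471e-05,  2.83286823e+00]), 'wrist_force': array([-0.73449023,  0.4285082 ,  0.35054421]), 'wrist_torque': array([ 2.65847675e-02, -5.83277470e-02, -9.47421710e-05]), 'gripper_force': 0.0, 'finger_gap': 0.999950689460089}
```

View pics/side0.png

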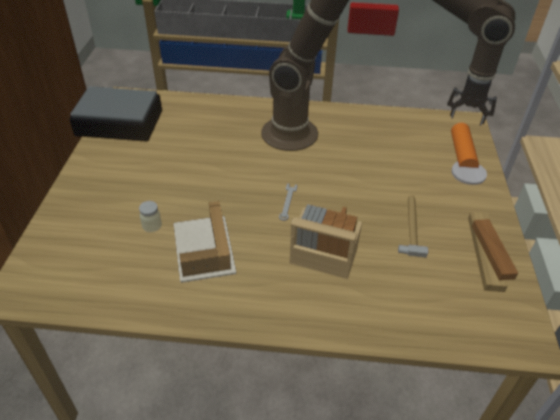

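View pics/top0.png

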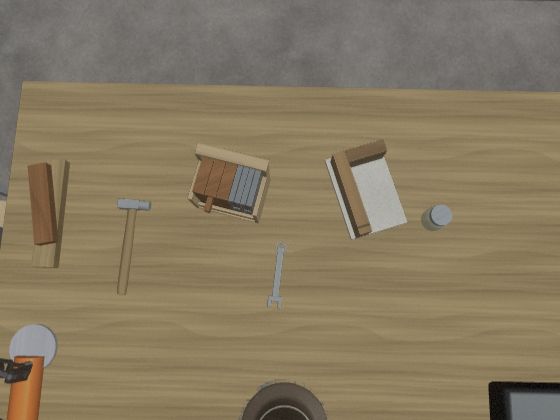

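The side view is from the far side of the bench. It shows the rack at about (325,240), the frame at (203,245) and the jar at (150,215). In the top view (+x up, +y left), the rack is at (230,185) with the stub grip at about (209,205). The frame is at (367,190), with its side board on the left and its end board at the far side. I'll zoom in next.

```bash
python3 - <<'E'
import cv2,numpy as np
a=cv2.imread("pics/top0.png")[130:250,180:420]; b=cv2.imread("pics/side0.png")[190:290,160:370]
a=cv2.resize(a,(800,400),interpolation=cv2.INTER_CUBIC)
b=cv2.resize(b[:, :],(800,381),interpolation=cv2.INTER_CUBIC)[:]
cv2.imwrite("pics/ta.png",a);cv2.imwrite("pics/sb.png",b)
E
```

```text
(no output)
```

View pics/ta.png

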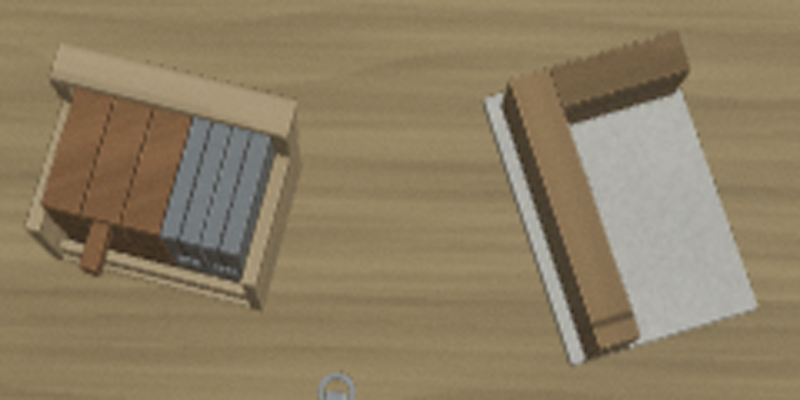

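View pics/sb.png

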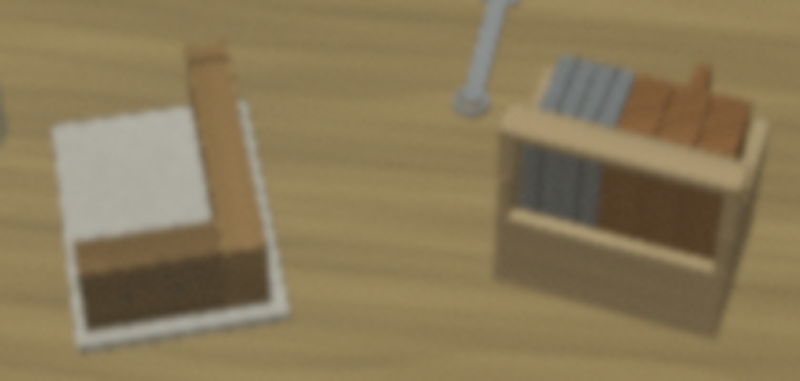

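The zoomed views show the rack with its bar along the top. From the left there are three brown pieces, and the grip sticks out of the second one (y=+31) at crop pixel (97,245). The frame's side board and white board outlines are clear in both views. I'll fit the edges with subpixel lines.

```bash
cat >> h.py <<'E'
def bgr(name,f): return cv2.imread(f) if f else cams.capture(name)
def cam(n):
    i=cams.camera_info(n); M=np.array(i["camera_from_world"]); return i,M[:3,:3],M[:3,3]
def ray(n,uv):
    i,Rm,t=cam(n); uv=np.atleast_2d(uv)
    d=np.c_[(uv[:,0]-i["cx"])/i["fx"],-(uv[:,1]-i["cy"])/i["fy"],-np.ones(len(uv))]@Rm
    return -Rm.T@t, d/np.linalg.norm(d,axis=1)[:,None]
def onplane(n,uv,z):
    o,d=ray(n,uv); return (o+d*((z-o[2])/d[:,2])[:,None])
def proj(n,P):
    i,Rm,t=cam(n); c=np.atleast_2d(P)@Rm.T+t
    return np.c_[i["cx"]-i["fx"]*c[:,0]/c[:,2],i["cy"]+i["fy"]*c[:,1]/c[:,2]]
def tri(na,ua,nb,ub):
    (o,d),(p,e)=ray(na,ua),ray(nb,ub); d=d[0];e=e[0]
    s=np.linalg.lstsq(np.c_[d,-e],p-o,rcond=None)[0]; a=o+d*s[0];b=p+e*s[1]
    return (a+b)/2,np.linalg.norm(a-b)
def edge(img,p,q,w=2.5,trim=.12):
    "subpixel edge points near segment p-q, outliers of a line fit removed"
    g=cv2.GaussianBlur(img.astype(np.float32),(0,0),.7); p,q=map(np.float64,(p,q)); d=q-p; L=np.hypot(*d); nrm=np.array([-d[1],d[0]])/L
    s=np.arange(-w,w+.01,.25); out=[]
    for t in np.linspace(trim,1-trim,int(L)+1):
        xy=(p+d*t)[None]+s[:,None]*nrm
        v=cv2.remap(g,xy[:,0].astype(np.float32)[:,None],xy[:,1].astype(np.float32)[:,None],cv2.INTER_LINEAR)[:,0]
        G=np.linalg.norm(np.gradient(v,axis=0),axis=1); k=G.argmax(); m=slice(max(k-3,0),k+4); out.append((xy[m]*G[m,None]).sum(0)/G[m].sum())
    out=np.array(out,np.float32)
    for _ in range(3):
        vx,vy,x0,y0=cv2.fitLine(out,cv2.DIST_HUBER,0,.01,.01).ravel(); r=np.abs((out-[x0,y0])@[-vy,vx])
        if len(out)>6: out=out[r<=max(.4,2*np.median(r))]
    return out,r.std()
def pose2(lines):
    "lines: (img,cam,p,q,z,axis,offset): edge where local axis (0=x,1=y) = offset. -> yaw, origin"
    A=[];c=[];yaw=[];w=[]
    for im,n,p,q,z,ax,off in lines:
        e,r=edge(im,p,q); P=onplane(n,e,z)[:,:2].astype(np.float32); vx,vy,x0,y0=cv2.fitLine(P,cv2.DIST_L2,0,.01,.01).ravel()
        a=np.arctan2(vy,vx)-(np.pi/2 if ax==0 else 0); a=(a+np.pi/2)%np.pi-np.pi/2
        yaw.append(a); w.append(np.hypot(*np.subtract(p,q))**2); A.append((x0,y0,ax,off,z))
    Y=np.average(yaw,weights=w); N=[];b=[]
    for x0,y0,ax,off,z in A:
        n=np.array([np.cos(Y),np.sin(Y)]) if ax==0 else np.array([-np.sin(Y),np.cos(Y)])
        N.append(n);b.append(n@[x0,y0]-off)
    o=np.linalg.lstsq(np.array(N),np.array(b),rcond=None)[0]
    print("yaws deg",np.degrees(yaw).round(2),"res mm",((np.array(N)@o-b)*1e3).round(1)); print("yaw %.4f origin %s"%(Y,o.round(4))); return Y,o
E
cat > meas.py <<'E'
from h import *
T=cv2.imread("pics/top0.png");S=cv2.imread("pics/side0.png")
t=lambda x,y:(180+x/3.3333-.35,130+y/3.3333-.35); s=lambda x,y:(160+x/3.81-.37,190+y/3.81-.37)
print("frame"); F=pose2([(T,"top",t(487,100),t(572,362),.012,1,.077),(T,"top",t(685,92),t(757,305),.012,1,-.087),(T,"top",t(640,345),t(757,305),.012,0,-.125),
 (T,"top",t(553,70),t(638,335),.082,1,.030),(T,"top",t(575,125),t(685,92),.012,0,.070),
 (S,"side",s(52,128),s(80,348),.012,1,-.087),(S,"side",s(80,348),s(288,315),.012,0,.115)])
print("rack"); K=pose2([(T,"top",t(60,44),t(297,101),.179,0,.070),(T,"top",t(190,118),t(162,233),.152,1,-.0155),(T,"top",t(112,98),t(83,216),.152,1,.0465),(T,"top",t(152,110),t(122,225),.152,1,.0155),
 (T,"top",t(45,207),t(165,238),.152,0,-.050),(S,"side",s(500,132),s(738,190),.179,0,.070)])
# predicted grip top-face corners in both pictures, for check
def W(P,y,o): 
    c,sn=np.cos(y),np.sin(y); P=np.atleast_2d(P); return np.c_[P[:,0]*c-P[:,1]*sn+o[0],P[:,0]*sn+P[:,1]*c+o[1],P[:,2]]
for n,im in(("top",T),("side",S)):
    v=cv2.resize(im,None,fx=6,fy=6,interpolation=cv2.INTER_CUBIC)
    for P in (W([[-.087,.038,.143],[-.087,.024,.143],[-.05,.024,.143],[-.05,.038,.143]],*K),W([[.07,-.092,.179],[.07,.092,.179],[.04,.092,.179],[.04,-.092,.179]],*K),W([[.07,.03,.082],[-.125,.03,.082],[-.125,.065,.082],[.105,.065,.082],[.105,-.08,.082],[.07,-.08,.082]],*F)):
        cv2.polylines(v,[np.int32((proj(n,P)+.5)*6)],True,(0,255,0),1)
    c=proj(n,W([[-.0,.0,.12]],*K))[0]; d=proj(n,W([[0,0,.05]],*F))[0]
    m=(c+d)/2; x,y=np.int32(m*6); cv2.imwrite(f"pics/ov_{n}.png",cv2.resize(v[max(y-420,0):y+420,max(x-760,0):x+760],(800,442),interpolation=cv2.INTER_AREA))
E
python3 meas.py
```

```text
frame
yaws deg [18.25 18.27 18.46 18.31 18.52 21.65 18.43] res mm [ 1.3  0.5  0.4  0.2  0.7 -2.  -1.1]
yaw 0.3269 origin [ 0.6383 -0.2073]
rack
yaws deg [-13.01 -12.79  -9.46 -10.24 -13.21 -13.26] res mm [ 2.9  0.4 -0.4  0.1  0.4 -3.3]
yaw -0.2185 origin [0.6205 0.1567]
```

```bash
python3 - <<'E'
s=open('h.py').read()
s=s.replace("Y=np.average(yaw,weights=w)","k=np.abs(np.array(yaw)-np.median(yaw))<.012; Y=np.average(np.array(yaw)[k],weights=np.array(w)[k])")
open('h.py','w').write(s)
E
python3 meas.py; python3 -c "
import cv2,numpy as np
cv2.imwrite('pics/ov.png',cv2.resize(np.vstack([cv2.imread('pics/ov_top.png'),cv2.imread('pics/ov_side.png')]),None,fx=.67,fy=.67) if 0 else np.vstack([cv2.imread('pics/ov_top.png')[60:360],cv2.imread('pics/ov_side.png')[60:360]]))"
```

```text
frame
yaws deg [18.25 18.27 18.46 18.31 18.52 21.65 18.43] res mm [ 1.3  0.6  0.3  0.3  0.6 -2.2 -0.9]
yaw 0.3197 origin [ 0.6385 -0.2073]
rack
yaws deg [-13.01 -12.79  -9.46 -10.24 -13.21 -13.26] res mm [ 2.8  0.4 -0.4  0.1  0.6 -3.4]
yaw -0.2285 origin [0.6205 0.1567]
```

View pics/ov.png

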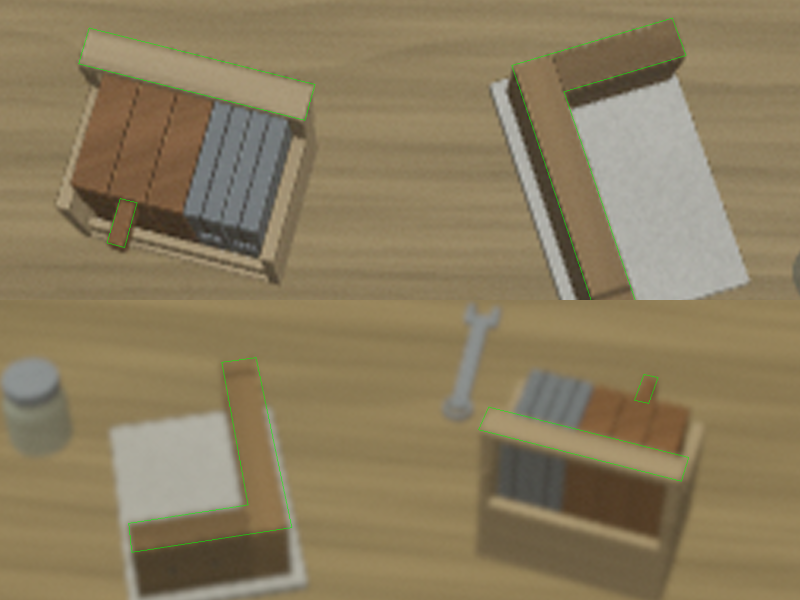

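The overlays fit both pictures within about 1 px: frame yaw 0.320 and rack yaw -0.2285. Next I'll check heights by triangulation and compute the first move.

```bash
cat >> h.py <<'E'
RK=(-.2285,np.array([.6205,.1567])); FR=(.3197,np.array([.6385,-.2073]))
def W(P,y,o): return np.array([P[0]*np.cos(y)-P[1]*np.sin(y)+o[0],P[0]*np.sin(y)+P[1]*np.cos(y)+o[1],P[2]])
def togo(P,yaw,name=""):
    s=read_state(); r=R.from_euler("xyz",s["orientation"]); d=r.inv().apply(np.array(P)-s["tcp_pos"])
    a=-(yaw-s["orientation"][2]); print(name,"togo tool",d.round(4),"turn %.3f"%((a+np.pi)%(2*np.pi)-np.pi),"tcp",s["tcp_pos"].round(4),"F",s["wrist_force"].round(1))
E
python3 - <<'E'
from h import *
t=lambda x,y:(180+x/3.3333-.35,130+y/3.3333-.35); s=lambda x,y:(160+x/3.81-.37,190+y/3.81-.37)
for nm,a,b in(("grip fl",t(81,266),s(712,68)),("grip fr",t(102,272),s(695,66)),("bar back y+",t(60,44),s(738,190)),("bar back y-",t(297,101),s(500,132))):
    P,e=tri("top",a,"side",b); print(nm,P.round(4),"gap %.4f"%e)
print(W([-.087,.038,.143],*RK),W([.07,.092,.179],*RK))
g=W([-.070,.031,.110],*RK); togo([g[0],g[1],.23],np.pi-.2285,"above"); togo(g,np.pi-.2285,"grasp")
E
```

```text
grip fl [0.545  0.2129 0.1399] gap 0.0003
grip fr [0.5413 0.1986 0.1368] gap 0.0027
bar back y+ [0.7069 0.23   0.176 ] gap 0.0022
bar back y- [0.6674 0.0533 0.1737] gap 0.0015
[0.54436901 0.21341923 0.143     ] [0.70952005 0.23045249 0.179     ]
above togo tool [-0.4712 -0.2614  0.0009] turn -0.080 tcp [0.1898 0.595  0.2305] F [-0.7  0.4  0.4]
grasp togo tool [-0.4712 -0.2613  0.1209] turn -0.080 tcp [0.1898 0.595  0.2305] F [-0.7  0.4  0.4]
```

The rows are not in the units I measure in: turns go in shares of 180 degrees. I convert before sending: -0.08 rad / 3.1416 = -0.0255.

```bash
python3 shift.py '[[[0.6,-0.2,-0.111,0,-0.0127],[0.6,-0.2,-0.111,0,-0.0127],[0.6,-0.2,-0.111,0,-0.0127],[0.6,-0.2,-0.111,0,-0.0255],[0.6,-0.2,-0.111,0,-0.0255],[0.6,-0.471,-0.261,0,-0.0255],[0.6,-0.471,-0.261,0,-0.0255],[0.6,-0.471,-0.261,0,-0.0255],[0.6,-0.471,-0.261,0,-0.0255],[0.6,-0.471,-0.261,0,-0.0255],[0.6,-0.471,-0.261,0,-0.0255],[0.6,-0.471,-0.261,0,-0.0255],[0.6,-0.471,-0.261,0,-0.0255],[0.6,-0.471,-0.261,0,-0.0255]]]' | tail -5; python3 - <<'E'
from h import *
g=W([-.070,.031,.110],*RK); togo(g,np.pi-.2285,"grasp")
cv2.imwrite("pics/s1.png",cv2.resize(cams.capture("side")[180:290,270:420],(800,587),interpolation=cv2.INTER_CUBIC))
E
```

```text
tcp_pos: [0.5584, 0.2048, 0.2308]
orientation: [3.141, -0.001, 2.914]
wrist_force: [-0.3, 1.1, -1.3]
finger_gap: 0.597
gripper_force: 0.0
grasp togo tool [-0.0016 -0.0018  0.1208] turn 0.001 tcp [0.5584 0.2048 0.2308] F [-0.3  1.1 -1.3]
```

```bash
python3 shift.py '[[[0.6,-0.001,-0.002,0.04,0],[0.6,-0.001,-0.002,0.08,0],[0.6,-0.001,-0.002,0.1,0],[0.6,-0.001,-0.002,0.12,0],[0.6,-0.001,-0.002,0.12,0],[0.6,-0.001,-0.002,0.12,0]]]'; python3 - <<'E'
from h import *
g=W([-.070,.031,.110],*RK); togo(g,np.pi-.2285,"grasp")
cv2.imwrite("pics/s2.png",cv2.resize(np.hstack([cams.capture("side")[190:270,290:390],cams.capture("top")[150:230,180:280]]),(800,320),interpolation=cv2.INTER_CUBIC))
E
```

```text
clock: 2.15
tcp_pos: [0.5591, 0.2029, 0.1116]
orientation: [3.141, -0.001, 2.915]
wrist_force: [0.2, -0.0, 0.9]
finger_gap: 0.598
gripper_force: 0.0
grasp togo tool [-0.0002 -0.0002  0.0016] turn 0.002 tcp [0.5591 0.2029 0.1116] F [ 0.2 -0.   0.9]
```

View pics/s2.png

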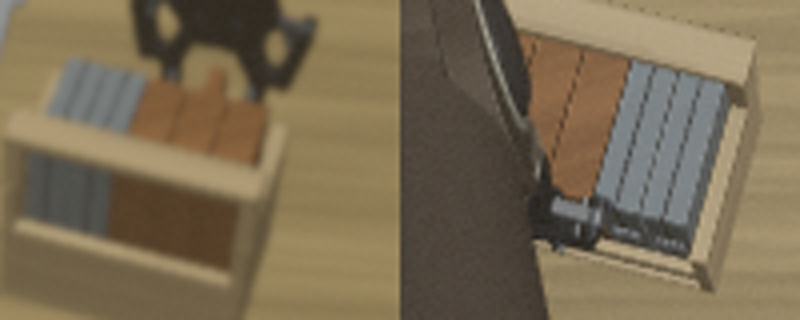

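The side view shows the open fingers straddling the stub grip, which is centred at about (215,80) between the fingers at (170,75) and (258,85). Now I'll close the gripper.

```bash
python3 shift.py '[[[0.3,0,0,0,0],[0,0,0,0,0],[0,0,0,0,0],[0,0,0,0,0],[0,0,0,0,0],[0,0,0,0,0],[0,0,0,0,0],[0,0,0,0,0]]]'; python3 - <<'E'
import numpy as np
# arc of the grasp point about the lip edge (rack x,z mm); tool x = -rack x, tool z = down
r0=np.array([-70,130])-[-52,37]
for t in (4,8,12,16,20,22):
    a=np.radians(t);p=np.array([r0[0]*np.cos(a)-r0[1]*np.sin(a),r0[0]*np.sin(a)+r0[1]*np.cos(a)])-r0
    print(t,"tool dx %.1f dz %.1f"%(-p[0],-p[1]))
E
```

```text
clock: 3.05
tcp_pos: [0.5603, 0.202, 0.1121]
orientation: [3.14, 0.001, 2.913]
wrist_force: [-1.1, 0.9, 5.8]
finger_gap: 0.149
gripper_force: 59.1
4 tool dx 6.4 dz 1.5
8 tool dx 12.8 dz 3.4
12 tool dx 18.9 dz 5.8
16 tool dx 24.9 dz 8.6
20 tool dx 30.7 dz 11.8
22 tool dx 33.5 dz 13.5
```

```bash
python3 shift.py '[[[0,0.004,0,0.0005,0],[0,0.008,0,0.0015,0],[0,0.012,0,0.0025,0],[0,0.016,0,0.004,0],[0,0.021,0,0.006,0],[0,0.021,0,0.006,0]]]'
```

```text
clock: 3.65
tcp_pos: [0.542, 0.2063, 0.1068]
orientation: [3.139, 0.006, 2.912]
wrist_force: [5.2, -0.9, 4.6]
finger_gap: 0.153
gripper_force: 60.1
```

Forces are low, so I'll continue the arc to about 23°.

```bash
python3 shift.py '[[[0,0.004,0,0.002,0],[0,0.008,0,0.004,0],[0,0.012,0,0.006,0],[0,0.016,0,0.008,0],[0,0.016,0,0.008,0],[0,0.016,0,0.008,0]]]'; python3 - <<'E'
from h import *
cv2.imwrite("pics/s3.png",cv2.resize(cams.capture("side")[180:280,270:410],(800,571),interpolation=cv2.INTER_CUBIC))
E
```

```text
clock: 4.25
tcp_pos: [0.5266, 0.2099, 0.0984]
orientation: [3.139, 0.005, 2.912]
wrist_force: [5.1, -0.0, 2.7]
finger_gap: 0.156
gripper_force: 61.2
```

View pics/s3.png

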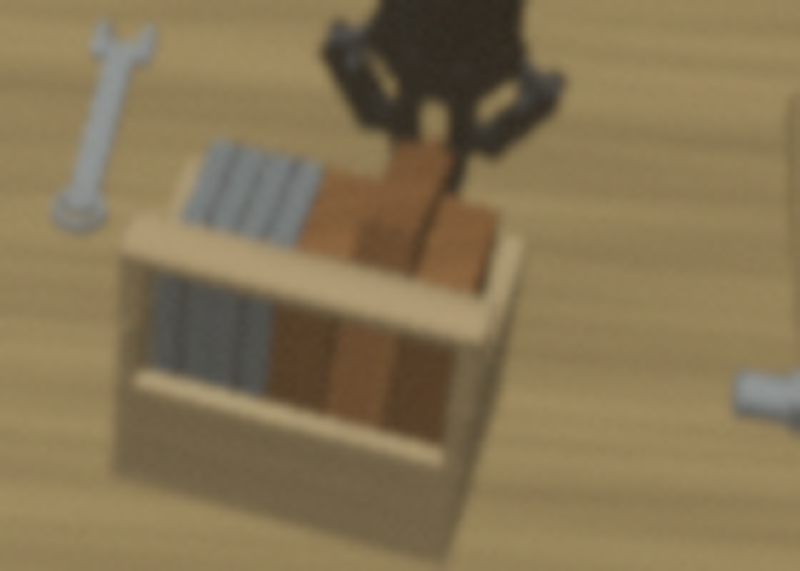

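The squaring block's top has tipped forward out of the row at (420,180), and the neighbours still stand upright. The tilt is about 21°. I'll draw it out along its own length.

```bash
python3 shift.py '[[[0,0.007,0,-0.019,0],[0,0.014,0,-0.037,0],[0,0.022,0,-0.056,0],[0,0.03,0,-0.075,0],[0,0.037,0,-0.094,0],[0,0.044,0,-0.112,0],[0,0.056,0,-0.14,0],[0,0.066,0,-0.165,0],[0,0.066,0,-0.165,0],[0,0.066,0,-0.165,0]]]'; python3 - <<'E'
from h import *
cv2.imwrite("pics/s4.png",cv2.resize(np.hstack([cams.capture("side")[140:270,270:410],cams.capture("top")[130:260,150:290]]),(800,371),interpolation=cv2.INTER_CUBIC))
E
```

```text
clock: 5.3
tcp_pos: [0.4592, 0.2245, 0.2616]
orientation: [-3.141, -0.0, 2.913]
wrist_force: [0.3, -0.9, -2.6]
finger_gap: 0.157
gripper_force: 60.1
```

View pics/s4.png

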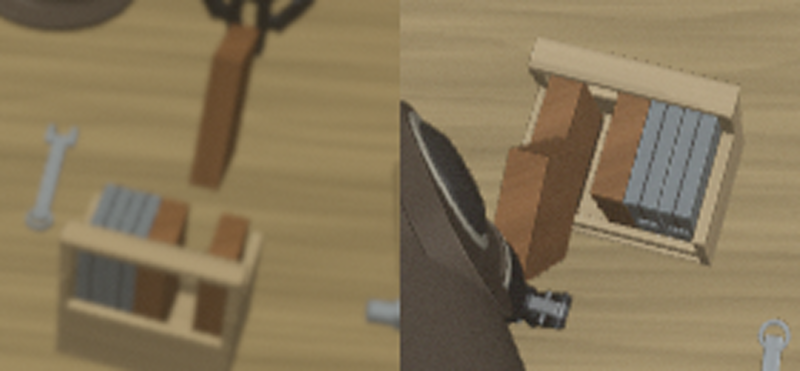

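Both views show the block free in the gripper, with the four other pieces standing (the gap is at (195,290)). Next I'll compute the carry to the frame.

```bash
python3 - <<'E'
from h import *
psi=np.pi+FR[0]
for nm,x,y,z in (("high",-.0945,.007,.2616),("low",-.0945,.007,.109),("upright",-.050,.007,.160),("final",-.050,.015,.112)):
    togo(W([x,y,z],*FR),psi,nm)
E
```

```text
high togo tool [-1.885e-01 -4.227e-01 -4.000e-04] turn -0.549 tcp [0.459  0.2241 0.2606] F [ 0.   0.4 -2.4]
low togo tool [-0.1888 -0.4224  0.1522] turn -0.549 tcp [0.459  0.2241 0.2606] F [ 0.   0.4 -2.4]
upright togo tool [-0.2267 -0.3992  0.101 ] turn -0.549 tcp [0.459  0.2241 0.2606] F [ 0.   0.4 -2.4]
final togo tool [-0.2226 -0.3923  0.149 ] turn -0.549 tcp [0.459  0.2241 0.2606] F [ 0.   0.4 -2.4]
```

Converted, -0.549 rad / 3.1416 = -0.1748.

```bash
python3 shift.py '[[[0,0.03,-0.02,0,0],[0,0.03,-0.06,0,0],[0,0.02,-0.1,0,-0.0159],[0,0,-0.14,0,-0.0318],[0,-0.02,-0.18,0,-0.0637],[0,-0.04,-0.22,0,-0.0955],[0,-0.07,-0.255,0,-0.1273],[0,-0.1,-0.29,0,-0.1592],[0,-0.12,-0.33,0,-0.1748],[0,-0.145,-0.365,0,-0.1748],[0,-0.17,-0.4,0,-0.1748],[0,-0.188,-0.423,0,-0.1748],[0,-0.188,-0.423,0,-0.1748],[0,-0.188,-0.423,0,-0.1748]]]'; python3 - <<'E'
from h import *
psi=np.pi+FR[0]
togo(W([-.0945,.007,.109],*FR),psi,"low")
cv2.imwrite("pics/s5.png",cv2.resize(np.hstack([cams.capture("side")[150:290,140:290],cams.capture("top")[120:260,300:450]]),(800,373),interpolation=cv2.INTER_CUBIC))
E
```

```text
clock: 6.8
tcp_pos: [0.5458, -0.2305, 0.2602]
orientation: [3.14, -0.004, -2.823]
wrist_force: [-0.0, 0.6, -1.9]
finger_gap: 0.155
gripper_force: 60.0
low togo tool [-0.0013 -0.0003  0.1512] turn -0.001 tcp [ 0.5458 -0.2305  0.2602] F [-0.   0.6 -1.9]
```

View pics/s5.png

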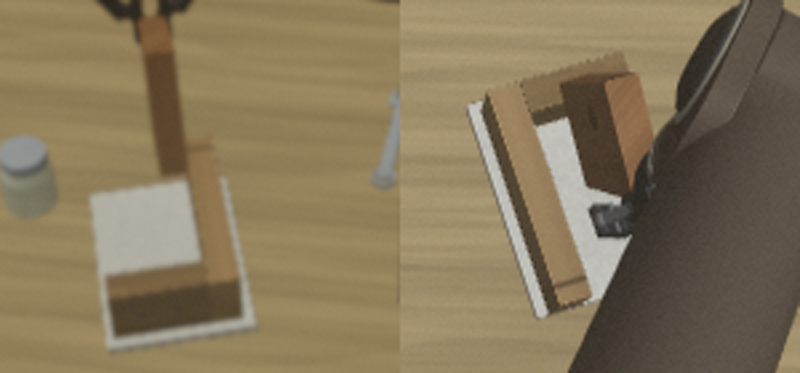

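Both views show the block held over the inside of the corner, clear of the boards. In the side view the heel edge is at about (172,173) and the top back edge at about (160,52). I'll check the tilt from these.

```bash
python3 - <<'E'
from h import *
s=read_state(); G=s["tcp_pos"]+[0,0,.019]
ux=np.array([np.cos(FR[0]),np.sin(FR[0]),0]); 
c=lambda x,y:np.array([140+x/2.667,150+y/2.667])
print("seen",c(172,173),c(160,52))
for th in(10,15,20,25,30):
    a=np.radians(th); X=np.cos(a)*ux+[0,0,np.sin(a)]; Z=-np.sin(a)*ux+[0,0,np.cos(a)]
    print(th,proj("side",np.array([G+.120*X-.1186*Z, G+.120*X+.0214*Z])).round(1).tolist())
E
```

```text
seen [204.49193851 214.86689164] [199.99250094 169.4975628 ]
10 [[206.0, 217.2], [201.1, 174.5]]
15 [[206.0, 216.0], [200.6, 170.7]]
20 [[206.0, 214.4], [200.1, 166.8]]
25 [[205.9, 212.2], [199.6, 162.8]]
30 [[205.7, 209.6], [199.0, 158.8]]
```

```bash
python3 shift.py '[[[0,-0.001,0,0.05,0],[0,-0.001,0,0.1,0],[0,-0.001,0,0.13,0],[0,-0.001,0,0.15,0],[0,-0.001,0,0.15,0],[0,-0.001,0,0.15,0]]]'; python3 shift.py '[[[0,-0.005,0,0,0],[0,-0.01,0,0,0],[0,-0.015,-0.002,0,0],[0,-0.018,0,-0.006,0],[0,-0.018,0,-0.006,0]]]'
```

```text
clock: 7.5
tcp_pos: [0.5479, -0.2287, 0.1128]
orientation: [3.141, 0.0, -2.82]
wrist_force: [-0.0, 0.6, -2.5]
finger_gap: 0.15
gripper_force: 60.0
clock: 8.0
tcp_pos: [0.5618, -0.2262, 0.1195]
orientation: [-3.141, -0.005, -2.824]
wrist_force: [-12.8, -4.7, 2.4]
finger_gap: 0.153
gripper_force: 61.0
```

```bash
python3 shift.py '[[[0,-0.003,0,-0.006,0],[0,-0.006,0,-0.012,0],[0,-0.011,0,-0.018,0],[0,-0.016,0,-0.024,0],[0,-0.016,0,-0.024,0]]]'
```

```text
clock: 8.5
tcp_pos: [0.5794, -0.2203, 0.1443]
orientation: [-3.14, -0.001, -2.822]
wrist_force: [-6.1, -3.1, 1.9]
finger_gap: 0.154
gripper_force: 60.2
```

```bash
python3 shift.py '[[[0,-0.004,0,-0.005,0],[0,-0.008,0,-0.009,0],[0,-0.011,0,-0.012,0],[0,-0.013,0,-0.013,0],[0,-0.013,0,-0.013,0]]]'; python3 - <<'E'
from h import *
psi=np.pi+FR[0]
togo(W([-.050,.007,.112],*FR),psi,"over")
cv2.imwrite("pics/s6.png",cv2.resize(np.hstack([cams.capture("side")[170:290,140:290],cams.capture("top")[120:240,310:460]]),(800,320),interpolation=cv2.INTER_CUBIC))
E
```

```text
clock: 9.0
tcp_pos: [0.5905, -0.2166, 0.1566]
orientation: [-3.141, -0.003, -2.823]
wrist_force: [-9.9, -3.8, 3.6]
finger_gap: 0.154
gripper_force: 60.2
over togo tool [0.0014 0.0007 0.0446] turn -0.001 tcp [ 0.5905 -0.2166  0.1566] F [-9.9 -3.8  3.6]
```

View pics/s6.png

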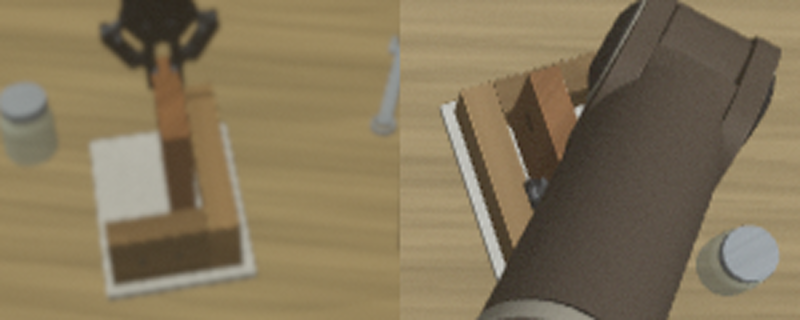

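The block now looks almost upright against the end board, and I've used all 10 picture views. I'll push a little farther and read the force to confirm it is flush.

```bash
python3 shift.py '[[[0,-0.002,0,0,0],[0,-0.004,0,0,0],[0,-0.004,0,0,0]]]'; python3 - <<'E'
from h import *
togo(W([-.050,.007,.112],*FR),np.pi+FR[0],"over")
E
```

```text
clock: 9.4
tcp_pos: [0.5931, -0.216, 0.1565]
orientation: [-3.141, -0.005, -2.824]
wrist_force: [-12.5, -5.1, 5.1]
finger_gap: 0.156
gripper_force: 60.8
over togo tool [0.004  0.001  0.0446] turn -0.002 tcp [ 0.5931 -0.216   0.1565] F [-12.5  -5.1   5.1]
```

```bash
cat >> h.py <<'E'
def tilt(yoff=0.0):
    s=read_state(); G=s["tcp_pos"]+[0,0,.019]; im=cams.capture("side"); yaw=s["orientation"][2]+np.pi
    ux=np.array([np.cos(yaw),np.sin(yaw),0]); uy=np.array([-ux[1],ux[0],0]); out=[]
    prev=0
    for _ in range(4):
        a=np.radians(prev); X=np.cos(a)*ux+[0,0,np.sin(a)]; Z=-np.sin(a)*ux+[0,0,np.cos(a)]
        B=G+.120*X+.0214*Z; p,q=proj("side",np.array([B-.015*uy,B+.015*uy])); e,r=edge(im,p,q,4,.2)
        v=e.mean(0)[1]-(p+q)[1]/2; prev-=v/.8
    print("tilt deg %.1f"%prev,"edge",e.mean(0).round(2),"std %.2f"%r)
E
python3 - <<'E'
from h import *
tilt()
E
```

```text
tilt deg -2.3 edge [206.14 223.01] std 0.10
```

```bash
python3 shift.py '[[[0,0.005,0,0,0],[0,0.01,0,0,0],[0,0.01,0,0.02,0],[0,0.01,0,0.035,0],[0,0.01,0,0.04,0],[0,0.01,0,0.04,0],[0,0.01,0,0.04,0]]]'; python3 - <<'E'
from h import *
togo(W([-.050,.015,.112],*FR),np.pi+FR[0],"final"); tilt()
E
```

```text
clock: 10.15
tcp_pos: [0.5871, -0.2165, 0.1156]
orientation: [-3.141, 0.001, -2.821]
wrist_force: [-0.4, -0.8, -1.6]
finger_gap: 0.155
gripper_force: 59.5
final togo tool [-0.0017  0.0076  0.0036] turn 0.001 tcp [ 0.5871 -0.2165  0.1156] F [-0.4 -0.8 -1.6]
tilt deg -1.5 edge [207.47 231.03] std 0.08
```

```bash
python3 shift.py '[[[0,0,0,0.002,0],[0,0,0,0.003,0],[0,0,0,0.003,0]]]' | grep -E 'tcp|wrist_f'; python3 shift.py '[[[0,0,0,0.001,0],[0,0,0,0.002,0],[0,0,0,0.002,0]]]'| grep -E 'tcp|wrist_f'
```

```text
tcp_pos: [0.5868, -0.2172, 0.1135]
wrist_force: [-4.3, -0.5, 6.4]
tcp_pos: [0.5861, -0.218, 0.1123]
wrist_force: [-8.2, -0.3, 14.3]
```

```bash
python3 shift.py '[[[0,0,0,-0.002,0],[0,0,0.003,-0.002,0],[0,0,0.006,-0.002,0],[0,0,0.007,-0.002,0],[0,0,0.007,-0.002,0]]]' | grep -E 'tcp|wrist_f'; python3 shift.py '[[[0,0,0.001,0,0],[0,0,0.002,0,0],[0,0,0.002,0,0]]]'| grep -E 'tcp|wrist_f';python3 - <<'E'
from h import *
togo(W([-.050,.015,.112],*FR),np.pi+FR[0],"final"); tilt()
f=read_state()["wrist_force"]; c,s=np.cos(FR[0]),np.sin(FR[0]); print("frame F",f[0]*c+f[1]*s,-f[0]*s+f[1]*c,f[2])
E
```

```text
tcp_pos: [0.585, -0.2103, 0.1127]
wrist_force: [0.6, -2.9, 3.0]
tcp_pos: [0.5849, -0.2101, 0.1128]
wrist_force: [4.0, -7.5, 0.3]
final togo tool [-0.0017  0.0008  0.0008] turn -0.000 tcp [ 0.5849 -0.2101  0.1128] F [ 4.  -7.5  0.3]
tilt deg -0.5 edge [209.91 230.83] std 0.12
frame F 1.083473822375634 -8.03038587127331 0.49505131297505617
```

```bash
python3 shift.py '[[[0,-0.001,-0.0005,0,0],[0,-0.002,-0.0005,0,0],[0,-0.003,-0.0005,0,0],[0,-0.003,-0.0005,0,0]]]' | grep -E 'tcp|wrist_f'; cat >> h.py <<'E'
def rep():
    togo(W([-.050,.015,.112],*FR),np.pi+FR[0],"final"); tilt()
    S=read_state(); f=S["wrist_force"]; c,s=np.cos(FR[0]),np.sin(FR[0]); print("frame F",f[0]*c+f[1]*s,-f[0]*s+f[1]*c,f[2],"T",S["wrist_torque"].round(2),S["clock"])
E
python3 -c "
from h import *
rep()"
```

```text
tcp_pos: [0.5854, -0.21, 0.113]
wrist_force: [-6.6, -6.9, 11.0]
final togo tool [-0.0012  0.0009  0.001 ] turn -0.002 tcp [ 0.5854 -0.21    0.113 ] F [-6.6 -6.9 11. ]
tilt deg -1.0 edge [209.72 231.15] std 0.13
frame F -7.195316446031877 -4.940936907792676 10.254616474061685 T [-1.46  0.67 -0.18] 12.1
```

```bash
python3 shift.py '[[[0,0,0,-0.002,0],[0,-0.001,0,-0.002,0],[0,-0.002,0,-0.002,0],[0,-0.002,0,-0.002,0]]]' | grep -E 'tcp|wrist_f'; python3 -c "
from h import *
rep()"
```

```text
tcp_pos: [0.5869, -0.2095, 0.114]
wrist_force: [-3.3, -8.1, 3.0]
final togo tool [0.0003 0.0009 0.002 ] turn -0.001 tcp [ 0.5869 -0.2095  0.114 ] F [-3.3 -8.1  3. ]
tilt deg -1.3 edge [210.52 231.48] std 0.03
frame F -5.656273855637728 -6.628936836862455 3.0595398557751468 T [-1.88  0.65 -0.13] 12.55
```

```bash
python3 shift.py '[[[0,-0.001,-0.0005,0,0],[0,-0.002,-0.001,0,0],[0,-0.003,-0.001,0,0],[0,-0.004,-0.001,0,0],[0,-0.004,-0.001,0,0]]]' | grep -E 'tcp|wrist_f'; python3 -c "
from h import *
rep()"
```

```text
tcp_pos: [0.5884, -0.2093, 0.1139]
wrist_force: [-13.4, -6.9, 10.6]
final togo tool [0.0018 0.0011 0.002 ] turn -0.002 tcp [ 0.5884 -0.2093  0.1139] F [-13.4  -6.9  10.6]
tilt deg -1.5 edge [209.56 232.16] std 0.10
frame F -14.42975890426499 -1.9303598384872735 9.298778901435357 T [-1.47  2.3  -0.  ] 13.1
```

```bash
cat >> h.py <<'E'
def fit():
    im=cams.capture("side"); P=lambda x,y,z:W([x,y,z],*FR)
    for nm,a,b in(("block topback",P(.07,.001,.152),P(.07,.029,.152)),("endboard outer top",P(.105,-.075,.082),P(.105,.06,.082)),("white edge",P(.115,-.08,.012),P(.115,.07,.012)),("sideboard inner top",P(.0,.03,.082),P(-.12,.03,.082)),("block top +y edge",P(.06,.03,.152),P(-.02,.03,.152)),("block top -y edge",P(.06,.0,.152),P(-.02,0,.152))):
        p,q=proj("side",np.array([a,b])); e,r=edge(im,p,q,4,.1); n=(q-p)[::-1]*[-1,1]/np.hypot(*(q-p)); d=(e-p)@n
        print(nm,"seen-pred px %.2f"%d.mean(),"normal",n.round(2),"std %.2f"%r)
E
python3 -c "
from h import *
fit()"
```

```text
block topback seen-pred px 0.67 normal [0.15 0.99] std 0.09
endboard outer top seen-pred px 0.22 normal [0.15 0.99] std 0.11
white edge seen-pred px -3.47 normal [0.16 0.99] std 0.08
sideboard inner top seen-pred px 2.04 normal [ 0.98 -0.18] std 0.12
block top +y edge seen-pred px 0.11 normal [ 0.98 -0.19] std 0.12
block top -y edge seen-pred px -1.31 normal [ 0.99 -0.17] std 0.12
```

```bash
python3 shift.py '[[[0,0.001,0.001,0,0],[0,0.002,0.002,0,0],[0,0.002,0.002,0,0],[0,0.002,0.002,0,0]]]' | grep -E 'tcp|wrist_f'; python3 -c "
from h import *
rep();fit()"
```

```text
tcp_pos: [0.5884, -0.209, 0.114]
wrist_force: [-3.5, -9.6, 1.9]
final togo tool [0.0019 0.0009 0.002 ] turn -0.002 tcp [ 0.5884 -0.209   0.114 ] F [-3.5 -9.6  1.9]
tilt deg -1.4 edge [209.89 232.02] std 0.08
frame F -5.219611959554322 -8.515981591499477 2.1906066700971536 T [-2.41  0.56 -0.12] 13.6
block topback seen-pred px 0.65 normal [0.15 0.99] std 0.10
endboard outer top seen-pred px 0.23 normal [0.15 0.99] std 0.12
white edge seen-pred px -3.45 normal [0.16 0.99] std 0.08
sideboard inner top seen-pred px 2.22 normal [ 0.98 -0.18] std 0.13
block top +y edge seen-pred px 0.12 normal [ 0.98 -0.19] std 0.13
block top -y edge seen-pred px -1.27 normal [ 0.99 -0.17] std 0.11
```

```bash
python3 shift.py '[[[0,-0.001,0,0,0],[0,-0.0015,0,0,0],[0,-0.0015,0,0,0],[0,-0.0015,0,0,0],[0,-0.0015,0,0,0],[0,-0.0015,0,0,0]]]' | grep -E 'tcp|wrist_f'; python3 -c "
from h import *
rep()"
```

```text
tcp_pos: [0.5883, -0.209, 0.114]
wrist_force: [-9.0, -9.4, 5.4]
final togo tool [0.0018 0.0009 0.002 ] turn -0.003 tcp [ 0.5883 -0.209   0.114 ] F [-9.  -9.4  5.4]
tilt deg -1.3 edge [209.93 231.97] std 0.10
frame F -11.347888569243587 -7.2798205148659525 5.20974801728949 T [-2.47  1.45 -0.09] 14.3
```

```bash
python3 - <<'E'
from h import *
P=lambda x,y,z:W([x,y,z],*FR)
for f in ("side0","now"):
    im=cv2.imread("pics/side0.png") if f=="side0" else cams.capture("side")
    L=[("side outer",P(.1,.065,.082),P(-.12,.065,.082)),("side inner",P(.07,.03,.082),P(-.12,.03,.082))]
    if f=="now": L=L[:1]+[("block +y",P(.068,.03,.152),P(-.025,.03,.152)),("block -y",P(.068,.0,.152),P(-.025,.0,.152))]
    for nm,a,b in L:
        p,q=proj("side",np.array([a,b])); e,r=edge(im,p,q,2.5,.08); n=(q-p)[::-1]*[-1,1]/np.hypot(*(q-p)); d=(e-p)@n; t=(e-p)@(q-p)/((q-p)@(q-p))
        k=np.polyfit(t,d,1); print(f,nm,"len %.0f"%np.hypot(*(q-p)),"off at start/end",np.polyval(k,[0,1]).round(2),"n",n.round(2),len(e))
E
```

```text
side0 side outer len 52 off at start/end [-1.29 -1.21] n [ 0.98 -0.2 ] 42
side0 side inner len 45 off at start/end [-1.86 -1.97] n [ 0.98 -0.18] 41
now side outer len 52 off at start/end [-1.55 -0.86] n [ 0.98 -0.2 ] 39
now block +y len 23 off at start/end [-0.55  0.77] n [ 0.98 -0.19] 17
now block -y len 23 off at start/end [-1.68 -1.34] n [ 0.99 -0.17] 16
```

The end board contact holds: the force rises with no motion. The block is parallel to the side board to within about 1 mm. I'll relax the press and release.

```bash
python3 shift.py '[[[0,0.001,-0.0005,0,0],[0,0.002,-0.001,0,0],[0,0.002,-0.001,0,0],[0,0.002,-0.001,0,0]]]' | grep -E 'tcp|wrist_f'; python3 -c "
from h import *
rep()"
```

```text
tcp_pos: [0.5883, -0.2091, 0.114]
wrist_force: [-3.1, -6.9, 2.8]
final togo tool [0.0018 0.0009 0.002 ] turn -0.001 tcp [ 0.5883 -0.2091  0.114 ] F [-3.1 -6.9  2.8]
tilt deg -1.5 edge [209.91 232.09] std 0.10
frame F -5.145937734694971 -6.319928250096278 2.9574802728763205 T [-1.96  0.62 -0.13] 14.8
```

```bash
python3 shift.py '[[[0,0.0005,-0.001,0,0],[0,0.0005,-0.001,0,0],[0.2,0.0005,-0.001,0,0],[0.25,0.0005,-0.001,0,0],[0.3,0.0005,-0.001,0,0],[0.4,0.0005,-0.001,0,0],[0.4,0.0005,-0.001,0,0],[0.4,0.0005,-0.001,0,0]]]'; python3 - <<'E'
from h import *
fit(); togo(W([-.050,.015,.112],*FR),np.pi+FR[0])
E
```

```text
clock: 15.6
tcp_pos: [0.59, -0.2073, 0.1142]
orientation: [3.141, -0.0, -2.821]
wrist_force: [-1.0, 0.4, -0.2]
finger_gap: 0.401
gripper_force: 0.0
block topback seen-pred px -0.22 normal [0.15 0.99] std 0.04
endboard outer top seen-pred px 0.18 normal [0.15 0.99] std 0.11
white edge seen-pred px -3.46 normal [0.16 0.99] std 0.08
sideboard inner top seen-pred px 1.17 normal [ 0.98 -0.18] std 0.10
block top +y edge seen-pred px 1.30 normal [ 0.98 -0.19] std 0.19
block top -y edge seen-pred px -1.57 normal [ 0.99 -0.17] std 0.10
 togo tool [ 0.0039 -0.0001  0.0023] turn 0.001 tcp [ 0.5899 -0.2075  0.1143] F [-0.6  0.4 -0.6]
```

Released cleanly. The top back edge moved back slightly as the block settled, which suggests a gap of about 1 mm. There is time, so I'll regrip the now upright block and press it in gently once more.

```bash
python3 shift.py '[[[0.2,0,0,0,0],[0,0,0,0,0],[0,0,0,0,0],[0,0,0,0,0],[0,0,0,0,0]]]' | grep -E 'tcp|_f'; python3 shift.py '[[[0,-0.001,0,0,0],[0,-0.0015,0,0,0],[0,-0.0015,0,0,0],[0,-0.0015,0,0,0]]]' | grep -E 'tcp|_f'; python3 -c "
from h import *
rep();fit()"
```

```text
tcp_pos: [0.5901, -0.2082, 0.1144]
wrist_force: [1.6, -3.7, -1.1]
gripper_force: 60.4
tcp_pos: [0.5904, -0.2081, 0.1145]
wrist_force: [-3.0, -3.8, 3.7]
gripper_force: 61.1
final togo tool [0.004  0.0007 0.0025] turn -0.000 tcp [ 0.5904 -0.2081  0.1145] F [-3.  -3.8  3.7]
tilt deg 0.6 edge [210.04 231.22] std 0.06
frame F -4.646857836816556 -3.4953132070979214 3.057875973541602 T [-0.99  0.64 -0.06] 16.6
block topback seen-pred px -0.23 normal [0.15 0.99] std 0.09
endboard outer top seen-pred px 0.17 normal [0.15 0.99] std 0.11
white edge seen-pred px -3.47 normal [0.16 0.99] std 0.07
sideboard inner top seen-pred px 2.10 normal [ 0.98 -0.18] std 0.16
block top +y edge seen-pred px 0.12 normal [ 0.98 -0.19] std 0.12
block top -y edge seen-pred px -1.28 normal [ 0.99 -0.17] std 0.12
```

```bash
python3 shift.py '[[[0,-0.001,0,-0.001,0],[0,-0.0015,0,-0.001,0],[0,-0.0015,0,-0.001,0],[0,-0.0015,0,-0.001,0],[0,-0.0015,0,-0.001,0]]]' | grep -E 'tcp|_f'; python3 -c "
from h import *
rep();fit()"
```

```text
tcp_pos: [0.5917, -0.2076, 0.115]
wrist_force: [-2.6, -5.1, 0.6]
gripper_force: 60.7
final togo tool [0.0055 0.0006 0.003 ] turn -0.000 tcp [ 0.5917 -0.2076  0.115 ] F [-2.6 -5.1  0.6]
tilt deg 0.5 edge [210.11 231.5 ] std 0.06
frame F -3.5290566354770947 -3.641004600636074 0.9336162578001145 T [-1.3   0.64 -0.03] 17.2
block topback seen-pred px 0.22 normal [0.15 0.99] std 0.20
endboard outer top seen-pred px 0.21 normal [0.15 0.99] std 0.12
white edge seen-pred px -3.47 normal [0.16 0.99] std 0.07
sideboard inner top seen-pred px 2.02 normal [ 0.98 -0.18] std 0.10
block top +y edge seen-pred px 0.25 normal [ 0.98 -0.19] std 0.12
block top -y edge seen-pred px -1.41 normal [ 0.99 -0.17] std 0.09
```

```bash
python3 shift.py '[[[0,-0.001,0,0,0],[0,-0.0015,0,0,0],[0,-0.0015,0,0,0],[0,-0.0015,0,0,0]]]' | grep -E 'tcp|wrist_f';  python3 shift.py '[[[0,-0.001,0,0,0],[0,-0.0015,0,0,0],[0,-0.0015,0,0,0],[0,-0.0015,0,0,0]]]' | grep -E 'tcp|wrist_f'; python3 -c "
from h import *
rep();fit()"
```

```text
tcp_pos: [0.5918, -0.2076, 0.115]
wrist_force: [-8.6, -5.5, 3.2]
tcp_pos: [0.5918, -0.2077, 0.1149]
wrist_force: [-11.7, -5.1, 6.8]
final togo tool [0.0055 0.0007 0.003 ] turn -0.002 tcp [ 0.5918 -0.2077  0.1149] F [-11.7  -5.1   6.8]
tilt deg 0.6 edge [210.29 231.46] std 0.06
frame F -13.656475131425935 -1.9950446435070854 6.241414833272715 T [-1.36  2.36  0.04] 18.1
block topback seen-pred px 0.28 normal [0.15 0.99] std 0.06
endboard outer top seen-pred px 0.22 normal [0.15 0.99] std 0.10
white edge seen-pred px -3.47 normal [0.16 0.99] std 0.07
sideboard inner top seen-pred px 1.97 normal [ 0.98 -0.18] std 0.10
block top +y edge seen-pred px 0.14 normal [ 0.98 -0.19] std 0.08
block top -y edge seen-pred px -1.44 normal [ 0.99 -0.17] std 0.13
```

Hard contact with the end board, and the top edge now lines up with it. I'll balance the two press forces, hold, then relax and release.

```bash
python3 shift.py '[[[0,0.001,0.0015,0.001,0],[0,0.0012,0.0015,0.001,0],[0,0.0012,0.0015,0.001,0],[0,0.0012,0.0015,0.001,0],[0,0.0012,0.0015,0.001,0],[0,0.0012,0.0015,0.001,0]]]' | grep -E 'tcp|wrist_f'; python3 -c "
from h import *
rep()"; python3 shift.py '[[[0,0.001,-0.0005,0,0],[0,0.001,-0.001,0,0],[0,0.001,-0.0015,0,0],[0,0.001,-0.0015,0,0]]]'| grep -E 'tcp|wrist_f'; python3 -c "
from h import *
rep();fit()"
```

```text
tcp_pos: [0.5916, -0.2076, 0.1147]
wrist_force: [-8.5, -8.5, 7.4]
final togo tool [0.0054 0.0006 0.0027] turn -0.002 tcp [ 0.5916 -0.2076  0.1147] F [-8.5 -8.5  7.4]
tilt deg 0.6 edge [210.04 231.5 ] std 0.10
frame F -11.007464456977885 -5.3330866401329295 5.950368457787977 T [-1.82  1.6   0.06] 18.8
tcp_pos: [0.5916, -0.2078, 0.1145]
wrist_force: [-7.3, -4.6, 6.6]
final togo tool [0.0053 0.0007 0.0025] turn -0.001 tcp [ 0.5916 -0.2078  0.1145] F [-7.3 -4.6  6.6]
tilt deg 0.8 edge [210.04 231.36] std 0.03
frame F -8.687386523444898 -2.851284948789967 6.37524191815148 T [-1.11  1.38  0.01] 19.25
block topback seen-pred px 0.30 normal [0.15 0.99] std 0.16
endboard outer top seen-pred px 0.21 normal [0.15 0.99] std 0.11
white edge seen-pred px -3.44 normal [0.16 0.99] std 0.09
sideboard inner top seen-pred px 2.12 normal [ 0.98 -0.18] std 0.13
block top +y edge seen-pred px 0.04 normal [ 0.98 -0.19] std 0.11
block top -y edge seen-pred px -1.34 normal [ 0.99 -0.17] std 0.12
```

```bash
python3 shift.py '[[[0,0.0005,0,-0.0005,0],[0,0.001,0,-0.0005,0],[0,0.001,0,-0.0005,0],[0.2,0.001,0,-0.0005,0],[0.25,0.001,0,-0.0005,0],[0.3,0.001,0,-0.0005,0],[0.4,0.001,0,-0.0005,0],[0.5,0.001,0,-0.0005,0],[0.5,0.001,0,-0.0005,0]]]'| grep -E 'tcp|_f|gap'; python3 -c "
from h import *
rep();fit()"
```

```text
tcp_pos: [0.5927, -0.2065, 0.1148]
wrist_force: [-0.2, -0.1, 0.1]
finger_gap: 0.501
gripper_force: 0.0
final togo tool [ 0.0068 -0.0002  0.0028] turn 0.001 tcp [ 0.5927 -0.2065  0.1148] F [-0.2 -0.1  0.1]
tilt deg 1.0 edge [210.49 231.55] std 0.09
frame F -0.1676107234204925 0.14720970593017735 0.08020225194645439 T [-0.02  0.02  0.  ] 20.25
block topback seen-pred px 0.28 normal [0.15 0.99] std 0.13
endboard outer top seen-pred px 0.22 normal [0.15 0.99] std 0.11
white edge seen-pred px -3.45 normal [0.16 0.99] std 0.09
sideboard inner top seen-pred px 1.97 normal [ 0.98 -0.18] std 0.10
block top +y edge seen-pred px 0.00 normal [ 0.98 -0.19] std 0.13
block top -y edge seen-pred px -1.34 normal [ 0.99 -0.17] std 0.09
```

The block stayed in place after release, with no edge moving more than 0.05 px. I'll lift the gripper straight up, check once more and hand in.

```bash
python3 shift.py '[[[0.5,0,0,-0.02,0],[0.5,0,0,-0.05,0],[0.5,0,0,-0.1,0],[0.5,0.03,0,-0.14,0],[0.5,0.06,0,-0.14,0],[0.5,0.06,0,-0.14,0],[0.5,0.06,0,-0.14,0],[0.5,0.06,0,-0.14,0]]]'| grep -E 'tcp|_f|gap'; python3 - <<'E'
from h import *
fit()
a=cv2.imread("pics/side0.png");b=cams.capture("side"); d=cv2.absdiff(a,b).max(2)
for n,(x,y) in dict(jar=(150,215),wrench=(288,203),hammer=(413,245),cases=(318,222)).items(): print(n,(d[y-12:y+12,x-12:x+12]>40).mean().round(3))
E
```

```text
tcp_pos: [0.5362, -0.2247, 0.2543]
wrist_force: [0.8, -0.0, -0.7]
finger_gap: 0.497
gripper_force: 0.0
block topback seen-pred px 0.31 normal [0.15 0.99] std 0.07
endboard outer top seen-pred px 0.20 normal [0.15 0.99] std 0.11
white edge seen-pred px -3.45 normal [0.16 0.99] std 0.08
sideboard inner top seen-pred px 1.18 normal [ 0.98 -0.18] std 0.10
block top +y edge seen-pred px -0.39 normal [ 0.98 -0.19] std 0.09
block top -y edge seen-pred px -1.35 normal [ 0.99 -0.17] std 0.11
jar 0.0
wrench 0.0
hammer 0.0
cases 0.0
```

```bash
python3 -c "
from plant import env, cams, job, read_state
print(job.close_job())"
```

```text
the job is handed in; nothing more can be done
None
```

I tipped the squaring block out of the rack, pressed it into the corner against both frame boards, and left it standing there released, flush to within about 1 mm as far as the cameras show. The other four pieces, hammer, wrench and jar look undisturbed; the job is handed in but gave no verdict.

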